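# Close the blanching basket and hold it ready over the cooker

### The arm

A 7-joint arm with a two-finger parallel gripper is mounted at the origin on a cart in front of the work surface, level with it; the furniture and walls round the work are solid. World frame = base frame: x ahead of the robot, y to its left, z up, the work surface at z = 0. Lengths are in m, angles in rad, forces in N, time in s.
With the tool pointing down it reaches from about 0.4 to 0.9 m from the base axis. Payload 5.5 kg.
Tool frame: the origin (TCP) lies between the finger pads; the fingertips stand arm.tcp_to_tips ahead of it and the grasp point (between the pads) is the TCP (arm.tcp_to_tips is the distance from the TCP to the fingertips, in m); z points along the fingers, y is the line along which they close (so a half turn about z gives the same grasp; the last joint's range is limited). The gripper opens to 85 mm and grips with 20 to 120 N. Pads are 22 mm wide; open, the fingers measure 114 mm over their backs; the gripper's body (76 mm by 85 mm) begins 54 mm behind the grasp point. The pads swing forward as they close: fully open they stand 13 mm farther back than shut.
Start: joints at [-0.965, 0.501, -0.427, 1.55, 0.221, 1.138, -0.21], TCP at [0.218, 0.612, 0.229] pointing down, gripper open.
Joint ranges: [-2.88, 2.88], [-0.31, 2.03], [-1.54, 1.56], [0.2, 2.42], [-1.41, 4.55], [0.19, 2.02], [-2.57, 2.57]. Speed limits (rad/s): [2.57, 2.57, 3.14, 3.14, 3.14, 3.14, 3.14].

### API

Orientations are given as a unit quaternion [x, y, z, w].
In Python, from rig import telemetry, vision, job, arm gives the robot as it stands. The module is installed in compiled form; this text tells all that it offers.
- The arm moves only by the tool arm_command, never from a script. Its argument "plan" is a list of rows, each a list of 3 entries, a list of its own where there are three numbers: the shift along the tool's x, y, z in mm, then the turn, a rotation vector about the tool's x, y, z in rad, then the finger opening in mm, from 0 to 85.4. In form: [[[x, y, z], [ax, ay, az], claw], ...]. A call has 1 to 20 rows; each row is the pose to reach, as a shift and turn from the pose commanded when the call began, along the tool's axes at that moment; what a row does not reach only later rows make up. A row lasts 1/10 s, in which the tool goes at most 50 mm and 8.59 degrees, less where a joint would pass 70% of its speed; a pose out of reach is approached as far as the arm can. A call with a gripper value outside its range is refused whole. The fingers move at their own pace and stop on an object; the grip force is fixed at half the most. Time passes only in rows, so rows that repeat a pose let the fingers close. It gives the time, the measured TCP pose, the force, the opening and the grip force at its end, in the units of the state.
- telemetry.observe(): the state, without advancing time (a new reading comes with each control period).
- vision.capture(name): name is "side" or "top" or "wrist"; returns the picture (384x512x3 uint8, red, green, blue); there is no depth.
- vision.camera_model(name): a dict with "camera_matrix" (3x3 intrinsics, pixels), "origin" and "orientation" of the camera in the world; the wrist camera has in their place "tool_from_camera" (4x4, takes a point from camera to tool coordinates, whose origin is the TCP and whose axes are the flange's). Camera axes: x right, y down, z forward; pixel columns grow to the right and rows downward; lengths in m; the calibration is good to about 2 mm. A picture is of the moment at which its call begins: read the wrist's pose just before it. camera_model takes no time and is no camera call.
- job.sign_off(): hands the job in; it is judged then, once.
The state is a dict: "time_s": time; "joint_positions": joint angles; "qvel": joint speeds; "joint_efforts": joint torques, N m; "ee_pos": TCP position; "ee_rot": TCP orientation; "wrist_force": force on the tool from outside, world axes, zero at the start; "torque": the same for the moment, N m; "opening": finger opening in m; "finger_force": force on a finger pad.
Only numpy, scipy, OpenCV 4.12 (cv2) and the standard library are available. Lean on these libraries where they do the work, as an engineer would, in place of code of your own. Each camera call takes 0.05 s, during which the arm holds its last target. There are 200 camera calls.

### The job

The lemon is to be scalded and would float out, so shut the wire basket's lid down fully, then swing its carrying handle upright over the lid. Lift the basket by that handle until its underside is higher than the pepper mill, carry it across the things on the worktop and stop with it hovering level over the red cooker, centred and lined up with the rectangular well so that it could be lowered straight in, its floor about 2 cm above the rim. Do not touch the cooker with the basket, leave the pepper mill, red cup and clear beaker where they stand, and finish still holding the basket there.

Things in the scene. Friction and masses are not known exactly. Their poses are not given: they have to be found in the camera images.
- basket: Loose rectangular basket of steel wire, 100 mm along its x, 130 mm along its y, walls 58 mm high, open top closed by a wire lid; a yellow lemon lies in it. About 0.65 kg all together. Origin: centre of its underside, z up. The lid is hinged along the +x long side, the handle is laid over to the -x side. It stands on the worktop left of the other things.
- basket_lid (a joint): Angle of the basket's lid (rad): 0 = shut flat, 1.57 = standing upright, up to 1.8 = leaning back over the +x side. Stiff hinge: the lid stays where it is left (0.4 N at its free edge moves it), so it has to be pushed all the way down.
- basket_lid_hinge (a point): Middle of the lid's hinge line, 49 mm toward the basket's +x from its centre and 60 mm above its underside; the hinge line runs along the basket's y.
- basket_lid_edge (a point): Middle of the lid's free edge, 99 mm from the hinge line. The lid is a flat wire panel 99 x 122 x 4 mm with a finger tab reaching 13 mm further.
- basket_handle (a joint): Angle of the basket's swing handle (rad): 0 = upright above the lid (a stop; it goes no further), growing as it leans to the basket's -x side, up to 1.2. Stiff pivot (0.05 N m): it stays where it is left, and the basket hangs steady from it.
- basket_bar (a point): Centre of the handle's black round grip, 10 mm thick, 76 mm long, lying along the basket's y. The handle's pivot line runs along the basket's y above its centre, 52 mm over the underside; the grip is 84 mm from it, so 136 mm over the underside when upright.
- basket_floor (a point): Centre of the basket's underside (same point as the basket's origin). At the back behind it stand a fixed salt shaker and spice jar, up to 106 mm high; a wall cupboard overhangs from x = 0.64 m on, 0.46 m up.
- lemon: Yellow lemon, 71 x 53 x 51 mm, loose inside the basket. Origin near its underside as built.
- cooker: Compact red electric cooker, fixed, open on top: 190 mm along its x, 158 mm along its y, steel rim 115 mm high, rectangular well 154 mm along its x and 124 mm along its y, black handles on the two short ends (223 mm over them). The basket fits in with its long side (its y) along the cooker's x, either way round. Origin: centre of its underside, z up.
- cooker_mouth (a point): Centre of the cooker's well at the height of the rim's top, 115 mm above the worktop.
- pepper_mill: Wooden pepper mill, 58 mm across, 170 mm high, standing between basket and cooker. Origin: centre of its underside.
- red_cup: Red plastic cup, 74 mm across, 120 mm high, standing between basket and cooker. Origin: centre of its underside.
- clear_beaker: Clear drinking beaker, 68 mm across, 142 mm high, standing between basket and cooker. Origin: centre of its underside.

How it is judged:
By the outcome, as a careful person would: the job done as asked, in the order asked, and still so for the second after the job is handed in, while the arm keeps its last pose, push and grip.
It also fails if it takes over 54 s, if anything falls off the work surface, if the arm or the gripper's body presses on something with over 40 N, if the wrist force passes 120 N, or if a joint passes its speed limit or range.

## Working session

There is one attempt and no reset: what is moved stays moved. The work goes in short steps, Python scripts to look and compute and a tool call to move; the robot and the scene stay as the last step left them, time stands still between calls to the robot, and variables do not carry over. Pictures are saved under pics/ and viewed, at most 10 in all, crops included, and the job is handed in when it is done.

Besides the shell and the picture viewer there is one more tool, called after ">>>" in YAML: its name, and indented under it one key for each argument. arm_command: Moves the arm, as the interface text tells. Its arguments: {"type":"object","properties":{"plan":{"type":"array","items":{"type":"array"}}},"required":["plan"]}

```bash
mkdir -p pics; cat > h.py <<'E'
import numpy as np,cv2
from scipy.spatial.transform import Rotation as R
from rig import telemetry,vision,job,arm
def snap(n,f):
    im=vision.capture(n); cv2.imwrite('pics/'+f,cv2.cvtColor(im,cv2.COLOR_RGB2BGR)); return im
def cam(n):
    m=vision.camera_model(n);K=np.array(m['camera_matrix'])
    if n=='wrist':
        s=telemetry.observe();T=np.eye(4);T[:3,:3]=R.from_quat(s['ee_rot']).as_matrix();T[:3,3]=s['ee_pos']
        return K,T@np.array(m['tool_from_camera'])
    o=np.array(m['orientation'],float);T=np.eye(4)
    T[:3,:3]=o if o.shape==(3,3) else R.from_quat(o).as_matrix();T[:3,3]=m['origin'];return K,T
def ray(C,u,v,z):
    K,T=C;d=T[:3,:3]@np.linalg.solve(K,[u,v,1]);o=T[:3,3];return o+d*(z-o[2])/d[2]
def proj(C,p):
    K,T=C;q=K@(T[:3,:3].T@(np.array(p)-T[:3,3]));return q[:2]/q[2]
E
python3 - <<'E'
from h import *
np.set_printoptions(precision=3,suppress=True)
a=snap('top','t0.png');b=snap('side','s0.png')
for n in('top','side'):print(cam(n))
print(telemetry.observe(),arm.tcp_to_tips)
E
```

```text
(array([[440.374,   0.   , 250.574],
       [  0.   , 440.374, 197.839],
       [  0.   ,   0.   ,   1.   ]]), array([[-0.017, -0.984,  0.177,  0.363],
       [-1.   ,  0.02 ,  0.016,  0.15 ],
       [-0.019, -0.177, -0.984,  0.966],
       [ 0.   ,  0.   ,  0.   ,  1.   ]]))
(array([[394.76 ,   0.   , 255.065],
       [  0.   , 394.76 , 186.308],
       [  0.   ,   0.   ,   1.   ]]), array([[ 0.961, -0.167,  0.22 ,  0.313],
       [-0.276, -0.616,  0.738, -0.467],
       [ 0.012, -0.77 , -0.638,  0.649],
       [ 0.   ,  0.   ,  0.   ,  1.   ]]))
{'time_s': 0.1, 'joint_positions': array([-0.965,  0.502, -0.427,  1.551,  0.221,  1.138, -0.21 ]), 'qvel': array([ 0.   , -0.002,  0.001, -0.001, -0.   , -0.003,  0.002]), 'joint_efforts': array([ -0.011, -57.082,  -5.838, -28.175,   0.011,   0.006,   0.   ]), 'ee_pos': array([0.218, 0.612, 0.228]), 'ee_rot': array([ 0.171,  0.985, -0.001, -0.   ]), 'wrist_force': array([ 0.922, -0.076,  0.091]), 'torque': array([ 0.022, -0.033, -0.096]), 'finger_force': 0.0, 'opening': 0.0853331723541428} 0.019
```

View pics/t0.png

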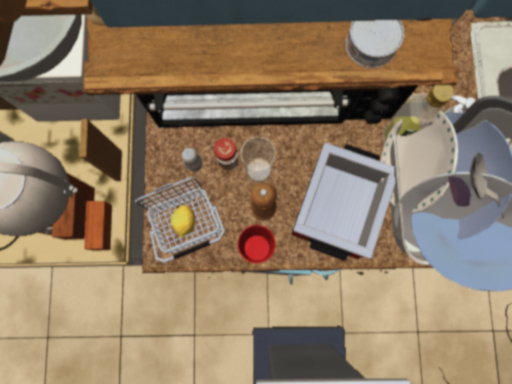

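View pics/s0.png

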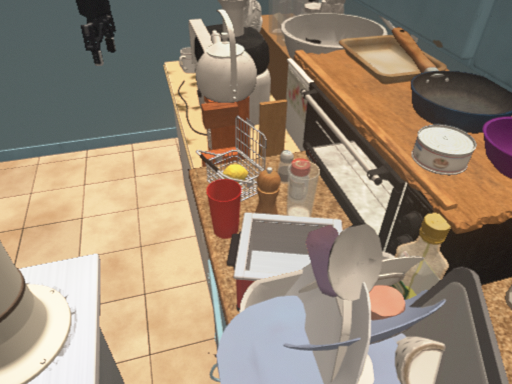

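The top view shows the basket at about (183,220), red cup (257,243), mill (263,198), beaker (259,160) and cooker (345,200). The side view shows the lid standing at the far side. I'll zoom in on the basket and cooker.

```bash
python3 - <<'E'
import cv2,numpy as np
t=cv2.imread('pics/t0.png');s=cv2.imread('pics/s0.png')
r=lambda im,y0,y1,x0,x1,k:cv2.resize(im[y0:y1,x0:x1],None,fx=k,fy=k,interpolation=cv2.INTER_CUBIC)
a=r(t,170,270,130,230,4);b=r(s,110,210,190,290,4)
cv2.imwrite('pics/c1.png',np.hstack([a,b]))
cv2.imwrite('pics/c2.png',r(t,130,270,230,410,4))
E
```

```text
(no output)
```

View pics/c1.png

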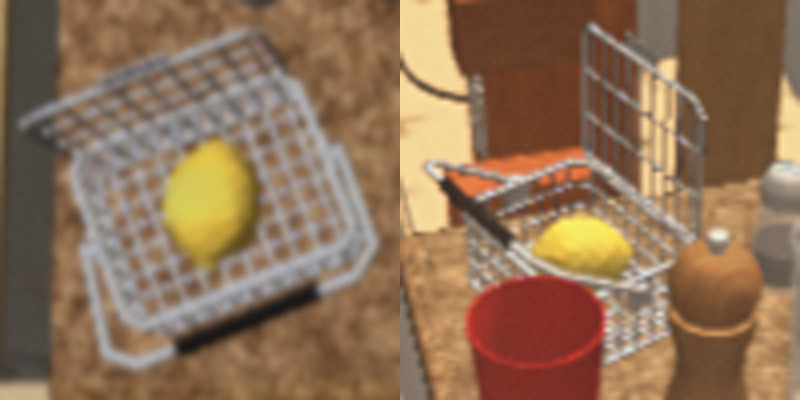

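View pics/c2.png

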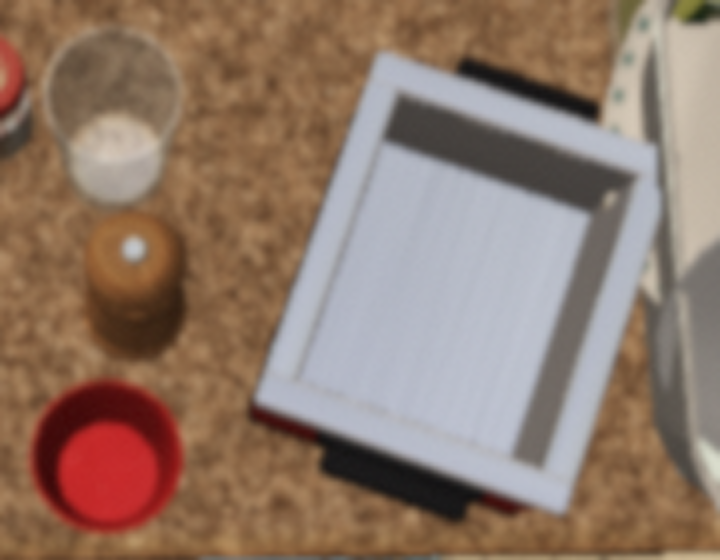

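The crop shows basket rim corners at about (72,165), (300,85), (355,250) and (145,330). The grip runs (180,347)-(322,290) and the lid's free edge (25,123)-(258,30). The cooker's rim and well corners are clear. Next I fit the poses.

```bash
cat > fit.py <<'E'
from h import *
from scipy.optimize import least_squares as LS
np.set_printoptions(precision=3,suppress=True)
Ct,Cs=cam('top'),cam('side')
t=lambda u,v:(130+u/4,170+v/4)
s=lambda u,v:(190+(u-400)/4,110+v/4)
def W(p,q):
    c,S=np.cos(p[2]),np.sin(p[2]);return [p[0]+c*q[0]-S*q[1],p[1]+S*q[0]+c*q[1],q[2]]
def pts(p):
    L,H=p[3],p[4]
    o=[]
    for (u,v),(a,b) in zip([(72,165),(300,85),(355,250),(145,330)],[(1,1),(1,-1),(-1,-1),(-1,1)]):o.append((Ct,t(u,v),(a*.05,b*.065,.058)))
    e=lambda b:(.049-.099*np.cos(L),b,.06+.099*np.sin(L))
    h=lambda b:(-.084*np.sin(H),b,.052+.084*np.cos(H))
    o+=[(Ct,t(25,123),e(.061)),(Ct,t(258,30),e(-.061)),(Cs,s(590,27),e(.061)),(Cs,s(703,105),e(-.061))]
    o+=[(Ct,t(180,347),h(.038)),(Ct,t(322,290),h(-.038)),(Cs,s(442,180),h(.038)),(Cs,s(510,243),h(-.038))]
    return o
f=lambda p:np.concatenate([proj(C,W(p,q))-uv for C,uv,q in pts(p)])
r=LS(f,[.33,.31,.3,1.5,1.0]);p=r.x;print('basket',p,'\n',r.fun.reshape(-1,2))
k=lambda u,v:np.array((230+u/4,130+v/4))
cc=[(382,52),(655,148),(565,513),(258,405)];ww=[(400,92),(637,175),(543,468),(300,378)]
sg=[(1,1),(1,-1),(-1,-1),(-1,1)]
g=lambda p:np.concatenate([proj(Ct,W(p,(a*.095,b*.079,.115)))-k(*c) for c,(a,b) in zip(cc,sg)]+[proj(Ct,W(p,(a*.077,b*.062,.115)))-k(*c) for c,(a,b) in zip(ww,sg)])
r=LS(g,[.35,-.05,-.3]);print('cooker',r.x,'\n',r.fun.reshape(-1,2))
for n,uv,z in(('mill',k(133,247),.17),('cup',k(107,455),.12),('beaker',k(113,95),.142)):print(n,ray(Ct,*uv,z))
E
python3 fit.py
```

```text
basket [0.481 0.302 0.362 1.622 0.916] 
 [[-0.471 -0.746]
 [ 0.521 -3.444]
 [ 3.771 -0.736]
 [-2.703  2.694]
 [-0.879 -1.056]
 [ 1.858 -1.567]
 [-2.618 -1.451]
 [-0.731  0.705]
 [-0.546  0.128]
 [ 0.327 -0.098]
 [-1.302 -0.577]
 [-1.237 -0.711]]
cooker [ 0.511 -0.025 -0.357] 
 [[-2.286 -0.987]
 [ 5.857  0.29 ]
 [ 0.461  0.516]
 [-1.52   0.028]
 [-1.42  -0.089]
 [-0.547 -0.845]
 [ 0.135 -0.156]
 [-0.724  0.945]]
mill [0.518 0.139 0.17 ]
cup [0.426 0.153 0.12 ]
beaker [0.598 0.147 0.142]
```

```bash
cat >> h.py <<'E'
B=[.481,.302,.362]
def toW(q,b=B):
    c,S=np.cos(b[2]),np.sin(b[2]);return np.array([b[0]+c*q[0]-S*q[1],b[1]+S*q[0]+c*q[1],q[2]])
def go(p,yawy=None):  # print tool-frame shift(mm) and turn to put TCP at world p, tool y at yaw yawy, pointing down
    s=telemetry.observe();r=R.from_quat(s['ee_rot']);d=r.inv().apply(np.array(p)-s['ee_pos'])*1000
    y=yawy if yawy is not None else B[2]
    M=np.array([[np.sin(y),np.cos(y),0],[-np.cos(y),np.sin(y),0],[0,0,-1]])
    print(np.round(d,1),np.round((r.inv()*R.from_matrix(M)).as_rotvec(),3))
E
python3 - <<'E'
from h import *
go(toW((0,0,.34)));print(vision.camera_model('wrist'))
E
```

```text
Traceback (most recent call last):
  File "h.py", line 24, in go
    print(np.round(d,1),np.round((r.inv()*R.from_matrix(M)).as_rotvec(),3))
                                          ~~~~~~~~~~~~~^^^
  File "scipy/spatial/transform/_rotation.pyx", line 1143, in scipy.spatial.transform._rotation.Rotation.from_matrix
ValueError: Non-positive determinant (left-handed or null coordinate frame) in rotation matrix 0: [[ 0.35414532  0.9351904   0.        ]
 [-0.9351904   0.35414532  0.        ]
 [ 0.          0.         -1.        ]].
```

```bash
sed -i 's/\[\[np.sin(y),np.cos(y),0\],\[-np.cos(y)/[[-np.sin(y),np.cos(y),0],[np.cos(y)/' h.py
python3 - <<'E'
from h import *
go(toW((0,0,.34)));print(vision.camera_model('wrist'))
E
```

```text
[-351.5 -203.5 -112. ] [-0.002  0.001  0.866]
{'camera_matrix': array([[332.48814534,   0.        , 259.755696  ],
       [  0.        , 332.48814534, 194.48145736],
       [  0.        ,   0.        ,   1.        ]]), 'tool_from_camera': array([[-9.74259927e-04, -9.51684346e-01, -3.07076466e-01,
         7.85096996e-02],
       [ 9.99998901e-01, -1.27024982e-03,  7.64037758e-04,
        -8.85638176e-05],
       [-1.11718660e-03, -3.07075384e-01,  9.51684538e-01,
        -1.44746756e-01],
       [ 0.00000000e+00,  0.00000000e+00,  0.00000000e+00,
         1.00000000e+00]])}
```

>>> arm_command:
  plan:
    - [[-40,-20,-50],[0,0,0.1],40]
    - [[-80,-45,-100],[0,0,0.2],20]
    - [[-120,-70,-112],[0,0,0.3],0]
    - [[-160,-92,-112],[0,0,0.42],0]
    - [[-200,-115,-112],[0,0,0.54],0]
    - [[-240,-140,-112],[0,0,0.66],0]
    - [[-280,-162,-112],[0,0,0.77],0]
    - [[-320,-185,-112],[0,0,0.866],0]
    - [[-352,-204,-112],[0,0,0.866],0]
    - [[-352,-204,-112],[0,0,0.866],0]
    - [[-352,-204,-112],[0,0,0.866],0]
    - [[-352,-204,-112],[0,0,0.866],0]
    - [[-352,-204,-112],[0,0,0.866],0]
    - [[-352,-204,-112],[0,0,0.866],0]

```text
time_s: 1.5
ee_pos: [0.4804, 0.3031, 0.3405]
ee_rot: [0.567, 0.824, 0.0, -0.0]
wrist_force: [-0.3, 0.7, 0.1]
opening: 0.0003
finger_force: 0.0
```

```bash
python3 - <<'E'
from h import *
np.set_printoptions(precision=3,suppress=True)
s=telemetry.observe();print(s['ee_pos'],s['ee_rot'],s['joint_positions'])
C=cam('wrist');snap('wrist','w1.png')
for q in [(.05,.065,.058),(.05,-.065,.058),(-.05,-.065,.058),(-.05,.065,.058),(-.067,.038,.103),(-.067,-.038,.103)]:print(q,proj(C,toW(q)))
go(toW((.1,0,.25)));go(toW((.1,0,.154)))
E
```

```text
[0.48  0.303 0.341] [ 0.567  0.824  0.    -0.   ] [-0.498  0.237 -0.135  1.627  0.033  1.279 -0.274]
(0.05, 0.065, 0.058) [300.051 100.209]
(0.05, -0.065, 0.058) [296.33  199.736]
(-0.05, -0.065, 0.058) [222.616 199.642]
(-0.05, 0.065, 0.058) [219.217 100.062]
(-0.067, 0.038, 0.103) [200.491 126.199]
(-0.067, -0.038, 0.103) [203.82  190.341]
[ -1.2 100.1  90.6] [-0.    -0.     0.002]
[ -1.2 100.1 186.6] [-0.    -0.     0.002]
```

View pics/w1.png

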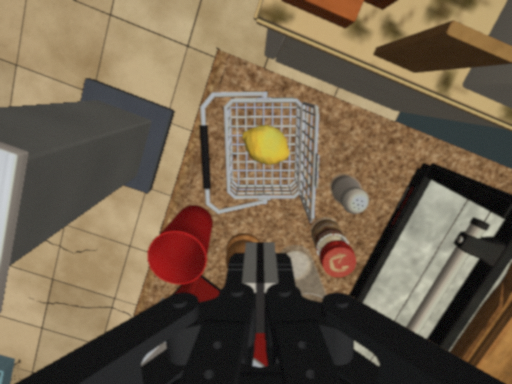

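The wrist view shows the basket rim spanning x 226-302, y 97-197, and the grip at (205,126)-(209,188). Both are about 5 px off the prediction, so I'll do a joint fit.

```bash
cat >> fit.py <<'E'
print('---')
Cw=cam('wrist')
def f2(p,wt=1):
    q=[((226,97),(-.05,.065,.058)),((302,98),(.05,.065,.058)),((303,197),(.05,-.065,.058)),((229,197),(-.05,-.065,.058))]
    H=p[4];h=lambda b:(-.084*np.sin(H),b,.052+.084*np.cos(H))
    L=p[3];e=lambda b:(.049-.099*np.cos(L),b,.06+.099*np.sin(L))
    q+=[((205,126),h(.038)),((208,188),h(-.038)),((317,105),e(.061)),((312,219),e(-.061))]
    return np.concatenate([proj(Cw,W(p,x))-uv for uv,x in q])
r=LS(f2,p);print('wrist only',r.x,'\n',r.fun.reshape(-1,2))
r=LS(lambda p:np.r_[f2(p),f(p)],p,loss='soft_l1');print('joint',r.x)
print('cup by wrist',ray(Cw,181,257,.12))
E
python3 fit.py | sed -n '/---/,$p'
```

```text
---
wrist only [0.486 0.307 0.382 1.562 0.964] 
 [[-2.318  1.072]
 [ 2.705 -1.509]
 [-0.47  -0.382]
 [-0.34   0.961]
 [-0.509 -1.867]
 [ 0.857 -0.001]
 [-0.532 -1.399]
 [ 0.619  3.774]]
joint [0.486 0.306 0.376 1.567 0.981]
cup by wrist [0.433 0.157 0.12 ]
```

```bash
sed -i 's/^B=.*/B=[.486,.306,.376]/' h.py
python3 - <<'E'
from h import *
go(toW((.1,0,.34)));go(toW((.1,0,.16)))
E
```

```text
[  2.2 106.1   0.6] [-0.    -0.    -0.012]
[  2.2 106.2 180.6] [-0.    -0.    -0.012]
```

>>> arm_command:
  plan:
    - [[2,40,0],[0,0,-0.012],0]
    - [[2,80,0],[0,0,-0.012],0]
    - [[2,106,20],[0,0,-0.012],0]
    - [[2,106,60],[0,0,-0.012],0]
    - [[2,106,100],[0,0,-0.012],0]
    - [[2,106,140],[0,0,-0.012],0]
    - [[2,106,165],[0,0,-0.012],0]
    - [[2,106,181],[0,0,-0.012],0]
    - [[2,106,181],[0,0,-0.012],0]
    - [[2,106,181],[0,0,-0.012],0]

```text
time_s: 2.55
ee_pos: [0.5803, 0.3418, 0.1606]
ee_rot: [0.563, 0.826, 0.001, 0.0]
wrist_force: [0.0, 0.1, 0.8]
opening: -0.0003
finger_force: 0.0
```

>>> arm_command:
  plan:
    - [[0,-18,1],[0,0,0],0]
    - [[0,-34,2],[0,0,0],0]
    - [[0,-45,3],[0,0,0],0]
    - [[0,-55,4],[0,0,0],0]
    - [[0,-65,8],[0,0,0],0]
    - [[0,-74,12],[0,0,0],0]
    - [[0,-83,18],[0,0,0],0]
    - [[0,-92,24],[0,0,0],0]
    - [[0,-98,32],[0,0,0],0]
    - [[0,-104,40],[0,0,0],0]
    - [[0,-109,49],[0,0,0],0]
    - [[0,-113,59],[0,0,0],0]
    - [[0,-115,69],[0,0,0],0]
    - [[0,-116,75],[0,0,0],0]
    - [[0,-116,78],[0,0,0],0]
    - [[0,-116,80],[0,0,0],0]
    - [[0,-116,80],[0,0,0],0]

```text
time_s: 4.25
ee_pos: [0.472, 0.2987, 0.0793]
ee_rot: [0.563, 0.826, -0.0, -0.0]
wrist_force: [-2.7, -1.9, 0.3]
opening: 0.0003
finger_force: 1.4
```

>>> arm_command:
  plan:
    - [[0,0,2],[0,0,0],0]
    - [[0,0,3],[0,0,0],0]
    - [[0,0,3],[0,0,0],0]

```text
time_s: 4.55
ee_pos: [0.4721, 0.2989, 0.0767]
ee_rot: [0.563, 0.826, 0.0, 0.0]
wrist_force: [-2.2, -1.9, -0.0]
opening: 0.0
finger_force: 1.2
```

```bash
python3 - <<'E'
from h import *
snap('side','s2.png');t=snap('top','t2.png');s=cv2.imread('pics/s2.png');t=cv2.imread('pics/t2.png')
r=lambda im,y0,y1,x0,x1,k:cv2.resize(im[y0:y1,x0:x1],None,fx=k,fy=k,interpolation=cv2.INTER_CUBIC)
cv2.imwrite('pics/c3.png',np.hstack([r(t,170,270,130,230,4),r(s,110,210,190,290,4)]))
E
```

```text
(no output)
```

View pics/c3.png

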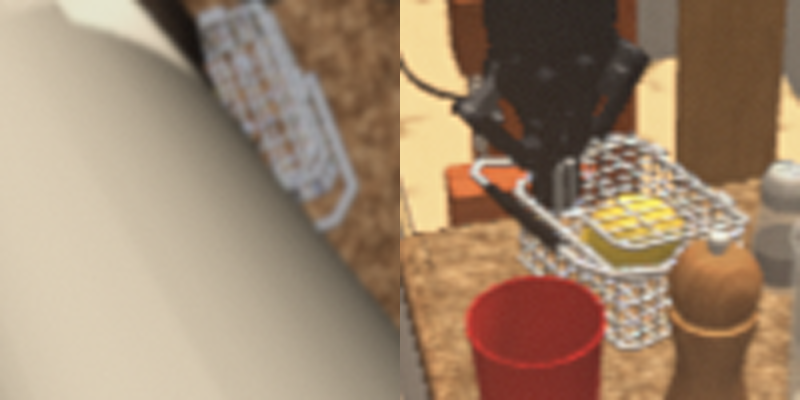

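The basket has slid about 12 px (2–3 cm) in the side view, and the fingers stand near the lid's free edge. I'll lift straight up and look again.

>>> arm_command:
  plan:
    - [[0,0,-15],[0,0,0],0]
    - [[0,0,-30],[0,0,0],0]
    - [[0,0,-60],[0,0,0],0]
    - [[0,0,-100],[0,0,0],0]
    - [[0,0,-150],[0,0,0],0]
    - [[0,0,-200],[0,0,0],0]
    - [[0,0,-240],[0,0,0],0]
    - [[0,0,-260],[0,0,0],0]
    - [[0,0,-260],[0,0,0],0]

```text
time_s: 5.55
ee_pos: [0.4742, 0.3004, 0.3433]
ee_rot: [0.563, 0.826, 0.005, 0.002]
wrist_force: [1.0, 0.5, -0.4]
opening: -0.0003
finger_force: 0.0
```

```bash
python3 - <<'E'
from h import *
snap('wrist','w3.png');snap('side','s3.png')
s=cv2.imread('pics/s3.png');t=cv2.imread('pics/w3.png')
r=lambda im,y0,y1,x0,x1,k:cv2.resize(im[y0:y1,x0:x1],None,fx=k,fy=k,interpolation=cv2.INTER_CUBIC)
cv2.imwrite('pics/c4.png',np.hstack([r(t,70,220,190,340,400/150),r(s,110,210,190,290,4)]))
E
```

```text
(no output)
```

View pics/c4.png

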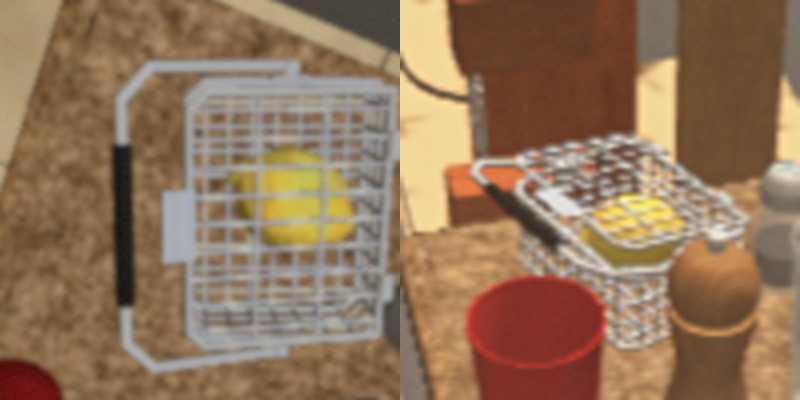

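The lid now lies at or near flat, with its tab at wrist crop (163,227). The grip is at crop (122,145)-(125,305). I'll refit the pose and lid angle.

```bash
cat > fit2.py <<'E'
from h import *
from scipy.optimize import least_squares as LS
np.set_printoptions(precision=3,suppress=True)
Cs,Cw=cam('side'),cam('wrist')
w=lambda u,v:np.array((190+u*.375,70+v*.375));s=lambda u,v:np.array((190+(u-400)/4,110+v/4))
def pts(p):
    L,H=p[3],p[4]
    e=lambda b,l=.099:(.049-l*np.cos(L),b,.06+l*np.sin(L));h=lambda b:(-.084*np.sin(H),b,.052+.084*np.cos(H))
    return [(Cw,w(187,85),e(.061)),(Cw,w(187,345),e(-.061)),(Cw,w(395,82),(.05,.065,.058)),(Cw,w(382,340),(.05,-.065,.058)),
     (Cw,w(122,145),h(.038)),(Cw,w(125,305),h(-.038)),(Cw,w(163,227),e(0,.112)),
     (Cs,s(487,187),h(.038)),(Cs,s(560,250),h(-.038)),(Cs,s(554,205),e(0,.108))]
f=lambda p:np.concatenate([proj(C,toW(q,p))-uv for C,uv,q in pts(p)])
for L0 in(0,.4):
    r=LS(f,[.51,.31,.37,L0,1.],loss='soft_l1');print(r.x,r.cost)
print(f(r.x).reshape(-1,2))
go(toW((0,0,.3),r.x),r.x[2])
E
python3 fit2.py
```

```text
[0.519 0.318 0.378 0.2   1.184] 10.37047607865145
[0.519 0.318 0.378 0.2   1.184] 10.370476078592553
[[ 0.365  1.   ]
 [ 0.778  2.032]
 [ 1.901 -2.433]
 [ 0.159  1.035]
 [-0.367 -1.023]
 [ 0.174  0.833]
 [-0.849 -0.27 ]
 [-1.425  0.058]
 [-2.1   -0.594]
 [-2.366  0.606]]
[ 0.7 50.4 38.6] [ 0.003 -0.001 -0.004]
```

>>> arm_command:
  plan:
    - [[0,25,30],[0,0,0],0]
    - [[0,25,75],[0,0,0],0]
    - [[0,25,120],[0,0,0],0]
    - [[0,25,165],[0,0,0],0]
    - [[0,25,200],[0,0,0],0]
    - [[0,25,225],[0,0,0],0]
    - [[0,25,240],[0,0,0],0]
    - [[0,25,250],[0,0,0],0]
    - [[0,25,256],[0,0,0],0]
    - [[0,25,258],[0,0,0],0]
    - [[0,25,258],[0,0,0],0]

```text
time_s: 6.75
ee_pos: [0.4956, 0.3083, 0.0793]
ee_rot: [0.563, 0.826, 0.001, 0.0]
wrist_force: [0.7, -0.9, 0.2]
opening: 0.0004
finger_force: 0.0
```

>>> arm_command:
  plan:
    - [[0,0,2],[0,0,0],0]
    - [[0,0,4],[0,0,0],0]
    - [[0,0,4],[0,0,0],0]

```text
time_s: 7.05
ee_pos: [0.4953, 0.308, 0.0748]
ee_rot: [0.563, 0.826, 0.0, 0.0]
wrist_force: [-1.4, -0.7, 0.9]
opening: 0.0001
finger_force: 0.1
```

>>> arm_command:
  plan:
    - [[0,0,2],[0,0,0],0]
    - [[0,0,3],[0,0,0],0]
    - [[0,0,4],[0,0,0],0]
    - [[0,0,4],[0,0,0],0]

```text
time_s: 7.45
ee_pos: [0.495, 0.3078, 0.0704]
ee_rot: [0.563, 0.826, -0.0, -0.0]
wrist_force: [-0.1, 0.6, 0.2]
opening: -0.0
finger_force: 0.0
```

```bash
python3 - <<'E'
from h import *
s=telemetry.observe();print(s['wrist_force'],s['torque'],s['ee_pos'])
snap('side','s4.png');snap('wrist','w4.png')
s=cv2.imread('pics/s4.png');t=cv2.imread('pics/w4.png')
r=lambda im,y0,y1,x0,x1,k:cv2.resize(im[y0:y1,x0:x1],None,fx=k,fy=k,interpolation=cv2.INTER_CUBIC)
cv2.imwrite('pics/c5.png',np.hstack([cv2.resize(t,(400,400)),r(s,110,210,190,290,4)]))
E
```

```text
[-0.13894786  0.56531188  0.19033657] [-0.01466695 -0.0344911   0.04732955] [0.49499765 0.30782274 0.07036365]
```

View pics/c5.png

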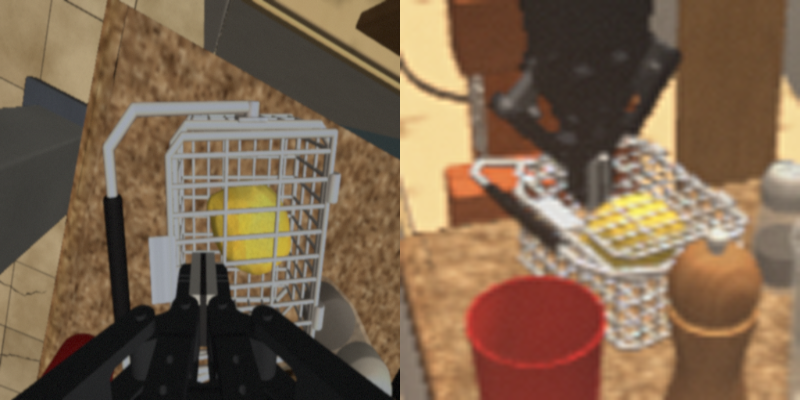

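```bash
python3 - <<'E'
from h import *
np.set_printoptions(precision=3,suppress=True)
s=telemetry.observe();e=np.array(s['ee_pos']);Cs,Cw=cam('side'),cam('wrist')
for d in (0,.005,.01,.015,.019,.025):
    p=e-[0,0,d];print(d,p[2],proj(Cs,p),proj(Cw,p))
b=[.519,.318,.378]
for L in(0,.1,.2,.3):
    E=lambda y,l=.099:(.049-l*np.cos(L),y,.06+l*np.sin(L))
    print(L,[np.r_[proj(Cw,toW(q,b))*[400/512,400/384],(proj(Cs,toW(q,b))-[190,110])*4+[400,0]] for q in(E(.061),E(0,.112),(.049,.061,.06),E(.013,.112),E(-.013,.112))])
# lid corner, tab
E
```

```text
0 0.07048335777431242 [236.696 161.19 ] [259.722 256.888]
0.005 0.06548335777431241 [236.732 162.814] [259.71 252.05]
0.01 0.060483357774312414 [236.767 164.428] [259.699 247.482]
0.015 0.05548335777431242 [236.801 166.031] [259.688 243.16 ]
0.019 0.05148335777431241 [236.829 167.306] [259.68  239.867]
0.025 0.045483357774312415 [236.87  169.207] [259.668 235.182]
0 [array([161.576, 131.534, 500.727, 185.807]), array([146.863, 256.61 , 537.517, 239.309]), array([329.752, 130.353, 624.445, 134.742]), array([145.431, 232.32 , 525.691, 229.118]), array([148.23 , 279.8  , 549.537, 249.666])]
0.1 [array([159.783, 134.166, 500.567, 172.873]), array([144.081, 267.539, 537.59 , 224.392]), array([329.752, 130.353, 624.445, 134.742]), array([142.481, 241.878, 525.679, 214.25 ]), array([145.603, 291.962, 549.697, 234.701])]
0.2 [array([159.674, 137.123, 501.715, 159.386]), array([142.871, 279.868, 539.192, 208.76 ]), array([329.752, 130.353, 624.445, 134.742]), array([141.123, 252.696, 527.19 , 198.68 ]), array([144.528, 305.641, 551.392, 219.008])]
0.3 [array([161.627, 140.433, 504.179, 145.495]), array([143.604, 293.735, 542.333, 192.589]), array([329.752, 130.353, 624.445, 134.742]), array([141.745, 264.906, 530.236, 182.582]), array([145.36 , 320.973, 554.632, 202.763])]
```

>>> arm_command:
  plan:
    - [[0,0,1],[0,0,0],0]
    - [[0,0,2],[0,0,0],0]
    - [[0,0,3],[0,0,0],0]
    - [[0,0,3],[0,0,0],0]

```text
time_s: 7.95
ee_pos: [0.495, 0.3079, 0.0674]
ee_rot: [0.563, 0.826, -0.0, -0.0]
wrist_force: [-0.6, -0.0, -0.1]
opening: 0.0001
finger_force: 0.0
```

>>> arm_command:
  plan:
    - [[0,0,1],[0,0,0],0]
    - [[0,0,2],[0,0,0],0]
    - [[0,0,3],[0,0,0],0]
    - [[0,0,4],[0,0,0],0]

```text
time_s: 8.35
ee_pos: [0.4951, 0.3079, 0.0635]
ee_rot: [0.563, 0.826, -0.0, -0.0]
wrist_force: [0.1, 0.2, -0.0]
opening: -0.0001
finger_force: 0.1
```

>>> arm_command:
  plan:
    - [[0,0,1],[0,0,0],0]
    - [[0,0,2],[0,0,0],0]
    - [[0,0,3],[0,0,0],0]
    - [[0,0,4],[0,0,0],0]

```text
time_s: 8.75
ee_pos: [0.4951, 0.3079, 0.0595]
ee_rot: [0.563, 0.826, 0.0, -0.0]
wrist_force: [0.1, 0.5, 0.2]
opening: 0.0
finger_force: 0.1
```

```bash
python3 - <<'E'
from h import *
s=telemetry.observe();print(s['ee_pos'],s['wrist_force'])
snap('side','s5.png');snap('wrist','w5.png')
s=cv2.imread('pics/s5.png');t=cv2.imread('pics/w5.png')
r=lambda im,y0,y1,x0,x1,k:cv2.resize(im[y0:y1,x0:x1],None,fx=k,fy=k,interpolation=cv2.INTER_CUBIC)
cv2.imwrite('pics/c6.png',np.hstack([r(t,100,300,160,360,2),r(s,110,210,190,290,4)]))
E
```

```text
[0.49512861 0.30790797 0.05950581] [0.06517025 0.49214492 0.2207831 ]
```

View pics/c6.png

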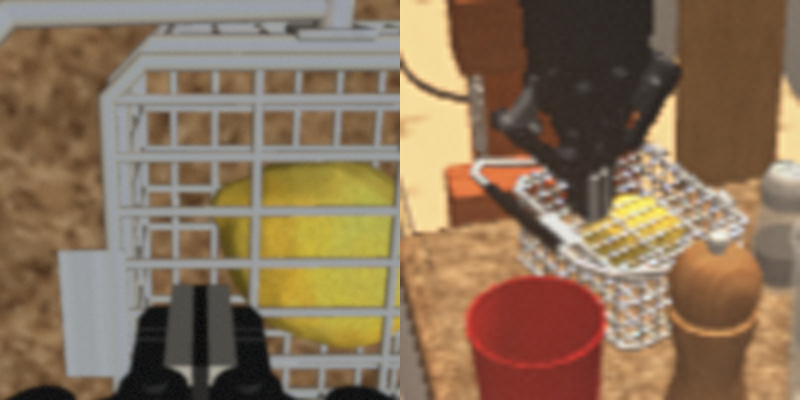

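>>> arm_command:
  plan:
    - [[0,0,1],[0,0,0],0]
    - [[0,0,2],[0,0,0],0]
    - [[0,0,3],[0,0,0],0]
    - [[0,0,3],[0,0,0],0]

```text
time_s: 9.25
ee_pos: [0.4953, 0.308, 0.0582]
ee_rot: [0.563, 0.826, 0.0, 0.0]
wrist_force: [-3.8, -2.3, 14.0]
opening: 0.0002
finger_force: 6.3
```

>>> arm_command:
  plan:
    - [[0,0,1],[0,0,0],0]
    - [[0,0,1],[0,0,0],0]
    - [[0,0,-10],[0,0,0],0]
    - [[0,0,-40],[0,0,0],0]
    - [[0,0,-90],[0,0,0],0]
    - [[0,0,-140],[0,0,0],0]
    - [[0,0,-190],[0,0,0],0]
    - [[0,0,-240],[0,0,0],0]
    - [[0,0,-280],[0,0,0],0]
    - [[0,0,-280],[0,0,0],0]
    - [[0,0,-280],[0,0,0],0]

```text
time_s: 10.35
ee_pos: [0.4955, 0.3082, 0.3378]
ee_rot: [0.563, 0.826, 0.001, 0.001]
wrist_force: [-0.5, 0.7, -0.5]
opening: 0.0001
finger_force: 0.0
```

```bash
python3 - <<'E'
from h import *
np.set_printoptions(precision=3,suppress=True)
w=snap('wrist','w6.png');s=snap('side','s6.png')
cv2.imwrite('pics/c7.png',np.hstack([cv2.resize(cv2.imread('pics/w6.png')[60:260,170:370],(400,400),interpolation=2),cv2.resize(cv2.imread('pics/s6.png')[110:210,190:290],(400,400),interpolation=2)]))
# grip: black blob segments
def blobs(im,y0,y1,x0,x1,th):
    g=(im[y0:y1,x0:x1].max(2)<th).astype(np.uint8);n,l,st,c=cv2.connectedComponentsWithStats(g)
    for i in range(1,n):
        if st[i,4]>25:
            ys,xs=np.where(l==i);r=cv2.minAreaRect(np.c_[xs+x0,ys+y0].astype(np.float32));print(st[i,4],np.round(cv2.boxPoints(r),1).tolist())
print('w');blobs(w,70,230,180,330,60);print('s');blobs(s,145,180,205,240,60)
print(telemetry.observe()['ee_pos'])
E
```

```text
w
378 [[214.10000610351562, 125.0], [220.6999969482422, 124.69999694824219], [223.39999389648438, 183.89999389648438], [216.8000030517578, 184.1999969482422]]
s
[0.494 0.307 0.335]
```

View pics/c7.png

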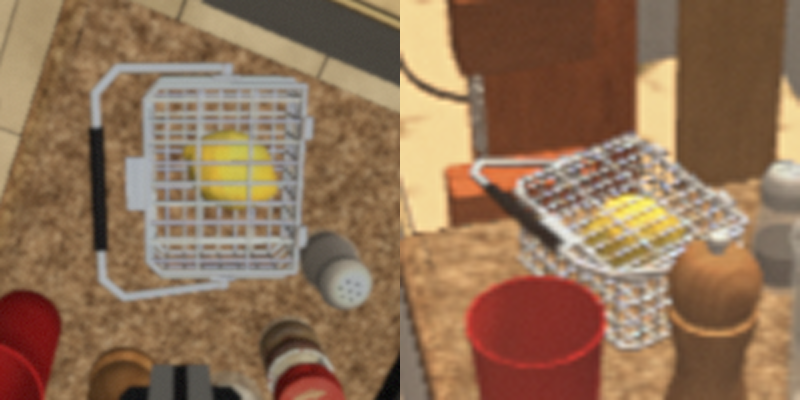

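The lid looks flat and flush in both views, with its tab at the rim. The grip blob lies at wrist (217,125)-(220,184). I'll refit the basket pose and handle angle, with the lid at 0.

```bash
python3 - <<'E'
from h import *
from scipy.optimize import least_squares as LS
np.set_printoptions(precision=3,suppress=True)
C=cam('wrist')
def f(p):
    H=p[3];h=lambda b:(-.084*np.sin(H),b,.052+.084*np.cos(H))
    q=[((323,101.5),(.05,.065,.06)),((319,197.5),(.05,-.065,.06)),((243.5,102),(-.05,.065,.06)),((245,197.5),(-.05,-.065,.06)),((217.4,124.9),h(.038)),((220.1,184.1),h(-.038))]
    return np.concatenate([proj(C,toW(x,p))-u for u,x in q])
r=LS(f,[.51,.315,.378,1.1]);p=r.x;print(p);print(f(p).reshape(-1,2))
H=p[3];print('bar',toW((-.084*np.sin(H),0,.052+.084*np.cos(H)),p))
go(toW((-.084*np.sin(H),0,.2),p),p[2]);
E
```

```text
[0.522 0.318 0.38  1.268]
[[ 1.749 -2.504]
 [ 0.634  2.85 ]
 [-1.11  -2.372]
 [-0.329  3.353]
 [-0.526 -1.02 ]
 [-0.398  1.059]]
bar [0.447 0.288 0.077]
[ -0.7 -50.7 135.2] [-0.002  0.001 -0.006]
```

>>> arm_command:
  plan:
    - [[0,-40,30],[0,0,-0.006],0]
    - [[0,-75,60],[0,0,-0.006],0]
    - [[0,-77,105],[0,0,-0.006],0]
    - [[0,-77,150],[0,0,-0.006],0]
    - [[0,-77,195],[0,0,-0.006],0]
    - [[0,-77,235],[0,0,-0.006],0]
    - [[0,-77,255],[0,0,-0.006],0]
    - [[0,-77,265],[0,0,-0.006],0]
    - [[0,-77,265],[0,0,-0.006],0]

```text
time_s: 11.35
ee_pos: [0.4217, 0.2786, 0.0694]
ee_rot: [0.561, 0.828, -0.002, -0.001]
wrist_force: [-0.8, -1.0, -0.2]
opening: -0.0002
finger_force: 0.0
```

>>> arm_command:
  plan:
    - [[0,5,0],[0,0,0],0]
    - [[0,10,-2],[0,0,0],0]
    - [[0,15,-5],[0,0,0],0]
    - [[0,21,-10],[0,0,0],0]
    - [[0,27,-15],[0,0,0],0]
    - [[0,33,-19],[0,0,0],0]
    - [[0,40,-24],[0,0,0],0]
    - [[0,47,-28],[0,0,0],0]
    - [[0,54,-31],[0,0,0],0]
    - [[0,62,-34],[0,0,0],0]
    - [[0,70,-36],[0,0,0],0]
    - [[0,76,-37],[0,0,0],0]
    - [[0,82,-38],[0,0,0],0]
    - [[0,82,-38],[0,0,0],0]

```text
time_s: 12.75
ee_pos: [0.4903, 0.3171, 0.1207]
ee_rot: [0.558, 0.83, -0.002, -0.006]
wrist_force: [-46.2, -10.8, 95.6]
opening: 0.0002
finger_force: 48.8
```

```bash
cat >> h.py <<'E'
def blobs(im,y0,y1,x0,x1,th=60,mn=25):
    g=(im[y0:y1,x0:x1].max(2)<th).astype(np.uint8);n,l,st,c=cv2.connectedComponentsWithStats(g)
    for i in range(1,n):
        if st[i,4]>mn:
            ys,xs=np.where(l==i);r=cv2.minAreaRect(np.c_[xs+x0,ys+y0].astype(np.float32));print(st[i,4],np.round(cv2.boxPoints(r),1).tolist())
E
python3 - <<'E'
from h import *
s=telemetry.observe();print(s['ee_pos'],s['wrist_force'],s['finger_force'])
w=snap('wrist','w8.png');e=np.array(s['ee_pos']);C=cam('wrist')
b=[.522,.318,.378]
for H in(0,.15,.3,1.2):print(H,[proj(C,toW((-.084*np.sin(H),y,.052+.084*np.cos(H)),b)) for y in(.038,-.038)])
blobs(w,60,260,150,400,70,80)
E
```

```text
[0.49026543 0.31714432 0.12071744] [-46.15096191 -10.84083503  95.62487024] 48.79813285544515
0 [array([324.80232326, 214.91935535]), array([314.47892543, 360.08629516])]
0.15 [array([294.81728959, 213.88111636]), array([288.7064421 , 358.40177215])]
0.3 [array([265.80113397, 211.34506626]), array([263.74586659, 353.89210797])]
1.2 [array([171.51922262, 180.51922088]), array([179.92479928, 294.6946806 ])]
105 [[377.1000061035156, 65.69999694824219], [380.0, 57.20000076293945], [401.0, 64.5], [398.0, 73.0]]
129 [[371.79998779296875, 85.19999694824219], [380.29998779296875, 74.80000305175781], [400.3999938964844, 91.30000305175781], [391.8999938964844, 101.69999694824219]]
1508 [[273.79998779296875, 258.5], [290.29998779296875, 183.1999969482422], [310.6000061035156, 187.60000610351562], [294.1000061035156, 263.0]]
143 [[256.0, 243.0], [264.0, 243.0], [264.0, 259.0], [256.0, 259.0]]
88 [[230.0, 253.0], [244.0, 253.0], [244.0, 259.0], [230.0, 259.0]]
```

Wrist force is high: the bar seems wedged against the finger linkage. I'll back off at once, up and away.

>>> arm_command:
  plan:
    - [[0,-3,-10],[0,0,0],0]
    - [[0,-4,-14],[0,0,0],0]
    - [[0,-4,-14],[0,0,0],0]

```text
time_s: 13.1
ee_pos: [0.4975, 0.3096, 0.1256]
ee_rot: [0.561, 0.828, 0.002, 0.001]
wrist_force: [-4.1, 1.9, 9.5]
opening: 0.0002
finger_force: 5.3
```

```bash
python3 - <<'E'
from h import *
np.set_printoptions(precision=3,suppress=True)
s=telemetry.observe();print(s['ee_pos'],s['wrist_force'],s['ee_rot'])
w=snap('wrist','w9.png');C=cam('wrist')
b=[.522,.318,.378]
for H in(0,.1,.2,.3):print(H,*[proj(C,toW((-.084*np.sin(H),y,.052+.084*np.cos(H)),b)) for y in(.038,-.038)])
blobs(w,60,300,150,400,70,300)
print(*[proj(C,toW(q,b)) for q in[(.05,.065,.06),(-.05,.065,.06)]])
E
```

```text
[0.498 0.31  0.126] [-4.096  1.944  9.455] [0.561 0.828 0.002 0.001]
0 [322.323 191.961] [313.353 339.449]
0.1 [302.349 191.678] [296.221 338.878]
0.2 [282.538 190.816] [279.235 337.103]
0.3 [263.408 189.413] [262.797 334.192]
4504 [[212.0, 299.0], [224.60000610351562, 157.0], [318.8999938964844, 165.39999389648438], [306.29998779296875, 307.3999938964844]]
[383.365 113.319] [220.902 113.253]
```

>>> arm_command:
  plan:
    - [[0,-2,-15],[0,0,0],0]
    - [[0,-4,-40],[0,0,0],0]
    - [[0,-4,-80],[0,0,0],0]
    - [[0,-4,-130],[0,0,0],0]
    - [[0,-4,-180],[0,0,0],0]
    - [[0,-4,-210],[0,0,0],0]
    - [[0,-4,-210],[0,0,0],0]
    - [[0,-4,-210],[0,0,0],0]

```text
time_s: 13.95
ee_pos: [0.4928, 0.3069, 0.3339]
ee_rot: [0.561, 0.828, 0.0, 0.0]
wrist_force: [-0.1, -1.0, -1.2]
opening: 0.0004
finger_force: 0.0
```

```bash
cat > m.py <<'E'
from h import *
import sys
from scipy.optimize import least_squares as LS
np.set_printoptions(precision=3,suppress=True)
s=telemetry.observe();print(s['ee_pos'],s['wrist_force'],s['ee_rot'])
w=snap('wrist',sys.argv[1]+'.png');C=cam('wrist');sd=snap('side',sys.argv[1]+'s.png')
b=[.522,.318,.378]
for H in(0,.2,.4,1.2):print(H,*[proj(C,toW((-.084*np.sin(H),y,.052+.084*np.cos(H)),b)) for y in(.038,-.038)],*[proj(cam('side'),toW((-.084*np.sin(H),y,.052+.084*np.cos(H)),b)) for y in(.038,-.038)])
blobs(w,60,240,150,400,70,100)
print('s');blobs(sd,120,200,195,275,70,30)
# lemon
for im,C in((w,C),(sd,cam('side'))):
    y=(im[...,0]>150)&(im[...,1]>120)&(im[...,2]<90);yy,xx=np.where(y);print('lemon',np.median(xx),np.median(yy),len(xx),proj(C,[b[0],b[1],.03]))
E
python3 m.py w10
```

```text
[0.493 0.307 0.334] [-0.113 -1.018 -1.151] [0.561 0.828 0.    0.   ]
0 [291.367 129.782] [289.302 200.663] [236.863 128.446] [255.669 142.075]
0.2 [274.847 129.577] [273.854 200.159] [231.344 131.161] [250.016 145.027]
0.4 [259.138 128.993] [259.154 198.704] [226.018 134.976] [244.515 149.1  ]
1.2 [220.188 124.2  ] [222.406 186.616] [211.393 157.144] [229.    172.242]
191 [[150.0, 102.0], [168.0, 102.0], [168.0, 172.0], [150.0, 172.0]]
501 [[268.79998779296875, 187.8000030517578], [280.8999938964844, 119.4000015258789], [288.20001220703125, 120.69999694824219], [276.1000061035156, 189.10000610351562]]
638 [[371.0, 238.5], [399.0, 189.0], [413.0, 196.89999389648438], [385.0, 246.39999389648438]]
118 [[299.1000061035156, 228.60000610351562], [319.3999938964844, 219.10000610351562], [325.0, 231.0], [304.70001220703125, 240.5]]
s
61 [[232.0, 130.0], [234.0, 128.0], [247.5, 141.5], [245.5, 143.5]]
lemon 315.0 166.0 2815 [283.462 148.696]
lemon 401.0 150.0 10854 [246.141 170.045]
```

The grip blob is now at wrist (284,120)-(272,188). The handle is nearly upright but the basket has yawed by about 0.14 rad. I'll fit the basket outline in the image by code.

```bash
cat > bf.py <<'E'
from h import *
import sys
from scipy.optimize import differential_evolution as DE
np.set_printoptions(precision=3,suppress=True)
def loop(x0,x1,y0,y1,z,n=30):
    a=np.linspace(0,1,n)[:,None];c=np.array([(x0,y0,z),(x1,y0,z),(x1,y1,z),(x0,y1,z),(x0,y0,z)])
    return np.vstack([c[i]*(1-a)+c[i+1]*a for i in range(4)])
RIM=np.vstack([loop(-.049,.049,-.064,.064,.058),loop(-.05,.049,-.061,.061,.061)])
def projN(C,P):
    K,T=C;q=(P-T[:3,3])@T[:3,:3]@K.T;return q[:,:2]/q[:,2:]
def xf(P,b):
    c,s=np.cos(b[2]),np.sin(b[2]);return np.c_[b[0]+c*P[:,0]-s*P[:,1],b[1]+s*P[:,0]+c*P[:,1],P[:,2]]
def fit(im,C,bar,b0):
    hsv=cv2.cvtColor(im,cv2.COLOR_RGB2HSV);m=((hsv[...,1]<60)&(hsv[...,2]>110)).astype(np.float32);m=cv2.GaussianBlur(m,(0,0),1.2)
    bar=np.array(bar)
    def cost(p):
        u=projN(C,xf(RIM,p)).astype(np.float32);s=cv2.remap(m,u[None,:,0],u[None,:,1],1).mean()
        H=p[3];h=np.array([(-.084*np.sin(H),y,.052+.084*np.cos(H)) for y in(.038,-.038)])
        return -s+.0005*np.minimum((projN(C,xf(h,p))-bar)**2,1e3).sum()
    r=DE(cost,[(b0[0]-.05,b0[0]+.05),(b0[1]-.05,b0[1]+.05),(b0[2]-.3,b0[2]+.3),(0,1.25)],seed=1,maxiter=300,popsize=20,tol=1e-6);return r.x,r.fun
E
python3 - <<'E'
from bf import *
rd=lambda f:cv2.cvtColor(cv2.imread('pics/'+f),cv2.COLOR_BGR2RGB)
C=cam('wrist')
print(fit(rd('w10.png'),C,[(284.5,120),(272.5,188.5)],[.522,.318,.3]))
C[1][:3,3]+=np.array([.494,.307,.335])-telemetry.observe()['ee_pos']
print(fit(rd('w6.png'),C,[(217.4,124.9),(220.1,184.1)],[.522,.318,.38]))
E
```

```text
(array([0.533, 0.33 , 0.223, 0.346]), np.float64(-0.8059029495255525))
(array([0.518, 0.319, 0.379, 1.138]), np.float64(-0.8023963224752162))
```

>>> arm_command:
  plan:
    - [[15,-35,30],[0,0,0.08],0]
    - [[30,-67,70],[0,0,0.15],0]
    - [[30,-67,115],[0,0,0.15],0]
    - [[30,-67,160],[0,0,0.15],0]
    - [[30,-67,205],[0,0,0.15],0]
    - [[30,-67,250],[0,0,0.15],0]
    - [[30,-67,285],[0,0,0.15],0]
    - [[30,-67,300],[0,0,0.15],0]
    - [[30,-67,308],[0,0,0.15],0]
    - [[30,-67,311],[0,0,0.15],0]
    - [[30,-67,313],[0,0,0.15],0]
    - [[30,-67,313],[0,0,0.15],0]

```text
time_s: 15.25
ee_pos: [0.4193, 0.3106, 0.0212]
ee_rot: [0.621, 0.784, 0.001, 0.0]
wrist_force: [0.2, 0.3, -0.2]
opening: 0.0003
finger_force: 0.0
```

>>> arm_command:
  plan:
    - [[0,0,3],[0,0,0],0]
    - [[0,0,6],[0,0,0],0]
    - [[0,0,6],[0,0,0],0]

```text
time_s: 15.55
ee_pos: [0.4188, 0.3102, 0.0146]
ee_rot: [0.621, 0.784, 0.0, 0.0]
wrist_force: [-0.9, 0.1, -0.3]
opening: -0.0002
finger_force: 0.0
```

>>> arm_command:
  plan:
    - [[0,0,3],[0,0,0],0]
    - [[0,0,6],[0,0,0],0]
    - [[0,0,6],[0,0,0],0]

```text
time_s: 15.85
ee_pos: [0.4185, 0.31, 0.0081]
ee_rot: [0.621, 0.784, -0.0, -0.0]
wrist_force: [0.6, 0.6, -0.0]
opening: -0.0004
finger_force: 0.0
```

>>> arm_command:
  plan:
    - [[0,0,3],[0,0,0],0]
    - [[0,0,5],[0,0,0],0]
    - [[0,0,7],[0,0,0],0]
    - [[0,0,7],[0,0,0],0]

```text
time_s: 16.25
ee_pos: [0.4186, 0.3101, 0.0012]
ee_rot: [0.621, 0.784, -0.0, -0.0]
wrist_force: [-0.2, -0.7, -0.0]
opening: 0.0004
finger_force: 0.0
```

>>> arm_command:
  plan:
    - [[0,0,2],[0,0,0],0]
    - [[0,0,4],[0,0,0],0]
    - [[0,0,6],[0,0,0],0]
    - [[0,0,6],[0,0,0],0]

```text
time_s: 16.65
ee_pos: [0.419, 0.3103, -0.0027]
ee_rot: [0.621, 0.784, -0.0, 0.0]
wrist_force: [-4.7, -3.6, 20.0]
opening: 0.0004
finger_force: 10.2
```

>>> arm_command:
  plan:
    - [[0,0,-20],[0,0,0],20]
    - [[0,0,-60],[0,0,0],40]
    - [[0,0,-110],[0,0,0],40]
    - [[0,0,-160],[0,0,0],40]
    - [[0,0,-210],[0,0,0],40]
    - [[0,0,-260],[0,0,0],40]
    - [[0,0,-310],[0,0,0],40]
    - [[0,0,-340],[0,0,0],40]
    - [[0,0,-340],[0,0,0],40]
    - [[0,0,-340],[0,0,0],40]

```text
time_s: 17.65
ee_pos: [0.4189, 0.3103, 0.3361]
ee_rot: [0.621, 0.784, 0.001, 0.0]
wrist_force: [-0.0, -0.3, 0.4]
opening: 0.0397
finger_force: 0.0
```

```bash
cat > cal.py <<'E'
import re
src=open('fit.py').read().split("print('---')")[0]
src=re.sub(r'print\(.*','0',src)
exec(src)
p0=LS(f,[.33,.31,.3,1.5,1.0]).x
m=vision.camera_model('wrist');K=np.array(m['camera_matrix']);Tc=np.array(m['tool_from_camera'])
def cw(d,e=(.4804,.3031,.3405),q=(.567,.824,0,0)):
    T=np.eye(4);T[:3,:3]=R.from_quat(q).as_matrix();T[:3,3]=np.array(e)+d;return K,T@Tc
def f2(p):
    Cw=cw(p[5:8])
    q=[((226,97),(-.05,.065,.058)),((302,98),(.05,.065,.058)),((303,197),(.05,-.065,.058)),((229,197),(-.05,-.065,.058))]
    H=p[4];h=lambda b:(-.084*np.sin(H),b,.052+.084*np.cos(H))
    L=p[3];e=lambda b:(.049-.099*np.cos(L),b,.06+.099*np.sin(L))
    q+=[((205,126),h(.038)),((208,188),h(-.038)),((317,105),e(.061)),((312,219),e(-.061))]
    cup=proj(Cw,(.426,.153,.12))-(181,257)
    return np.concatenate([proj(Cw,W(p,x))-uv for uv,x in q]+[cup])
r=LS(lambda p:np.r_[f2(p),f(p)],np.r_[p0,0,0,.02],loss='soft_l1');print('joint',r.x);print(f2(r.x).reshape(-1,2))
from bf import fit
rd=lambda f:cv2.cvtColor(cv2.imread('pics/'+f),cv2.COLOR_BGR2RGB)
for d in (np.array([0,0,.021]),r.x[5:8]):
    print(d,fit(rd('w10.png'),cw(d,(.493,.307,.334),(.561,.828,0,0)),[(284.5,120),(272.5,188.5)],[.53,.325,.25]))
E
python3 cal.py
```

```text
joint [ 0.481  0.303  0.377  1.588  0.941 -0.004 -0.003  0.007]
[[-2.222  2.029]
 [ 1.396 -0.032]
 [-2.191 -0.637]
 [-0.89   0.278]
 [ 0.586 -1.276]
 [ 1.463 -0.313]
 [ 0.158  0.307]
 [ 0.646  2.875]
 [-0.943 -2.51 ]]
[0.    0.    0.021] (array([0.54 , 0.329, 0.232, 0.368]), np.float64(-0.9271911281627032))
[-0.004 -0.003  0.007] (array([0.533, 0.327, 0.226, 0.358]), np.float64(-0.8974789939280894))
```

```bash
python3 - <<'E'
from bf import *
s=telemetry.observe();C=cam('wrist');w=snap('wrist','w11.png')
print(s['ee_pos']);blobs(w,60,240,200,400,70,150)
C[1][2,3]+=.021
for q in[(-.03,.038,.13),(-.03,-.038,.13)]:print(proj(C,toW(q,[.54,.329,.232])))
E
```

```text
[0.419 0.31  0.336]
524 [[335.1000061035156, 202.8000030517578], [341.0, 135.8000030517578], [348.8999938964844, 136.5], [343.1000061035156, 203.5]]
[341.996 134.821]
[337.331 199.619]
```

```bash
python3 - <<'E'
from bf import *
rd=lambda f:cv2.cvtColor(cv2.imread('pics/'+f),cv2.COLOR_BGR2RGB)
C=cam('wrist');z=C[1][2,3]
for d in(0,.01,.02,.03):
    C[1][2,3]=z+d;p,c=fit(rd('w11.png'),C,[(345,136.1),(339.1,203.2)],[.535,.328,.23]);print(d,p,c)
    if d==.02:
        go(toW((-.084*np.sin(p[3]),0,.2),p),p[2]);go(toW((0,0,.2),p),p[2])
E
```

```text
0 [0.534 0.33  0.222 0.343] -0.8578747812367539
0.01 [0.538 0.329 0.227 0.357] -0.9011244106862291
0.02 [0.541 0.327 0.223 0.364] -0.9014956488360014
[-10.7  94.  134.7] [-0.001  0.001  0.007]
[-10.9 123.9 134.6] [-0.001  0.001  0.007]
0.03 [0.545 0.326 0.23  0.373] -0.8616524731702999
```

>>> arm_command:
  plan:
    - [[-5,45,10],[0,0,0.007],50]
    - [[-10,90,30],[0,0,0.007],50]
    - [[-11,94,75],[0,0,0.007],50]
    - [[-11,94,120],[0,0,0.007],50]
    - [[-11,94,165],[0,0,0.007],50]
    - [[-11,94,200],[0,0,0.007],50]
    - [[-11,94,222],[0,0,0.007],50]
    - [[-11,94,235],[0,0,0.007],50]
    - [[-11,94,236],[0,0,0.007],50]

```text
time_s: 18.6
ee_pos: [0.5107, 0.3196, 0.0964]
ee_rot: [0.624, 0.781, -0.003, -0.001]
wrist_force: [-1.3, -0.7, -0.6]
opening: 0.05
finger_force: 0.0
```

>>> arm_command:
  plan:
    - [[0,0,0],[0,0,0],22]
    - [[0,0,0],[0,0,0],22]
    - [[0,0,0],[0,0,0],22]
    - [[0,6,-2],[0,0,0],22]
    - [[0,12,-4],[0,0,0],22]
    - [[0,18,-6],[0,0,0],22]
    - [[0,24,-8],[0,0,0],22]
    - [[0,30,-10],[0,0,0],22]
    - [[0,35,-11],[0,0,0],22]
    - [[0,37,-11],[0,0,0],22]
    - [[0,37,-11],[0,0,0],22]

```text
time_s: 19.7
ee_pos: [0.5487, 0.3294, 0.1104]
ee_rot: [0.624, 0.781, -0.0, -0.0]
wrist_force: [-2.3, 0.4, 1.7]
opening: 0.022
finger_force: 1.4
```

```bash
python3 - <<'E'
from bf import *
s=telemetry.observe();C=cam('wrist');C[1][2,3]+=.018;w=snap('wrist','w12.png')
print(s['ee_pos'],s['wrist_force'],s['finger_force'],s['opening']);blobs(w,60,300,150,400,60,100)
p,c=fit(w,C,[(1e4,1e4)]*2,[.54,.328,.225]);print('pose w/o bar',p,c)
for H in(0,.1,.2,.3):print(H,*[proj(C,toW((-.084*np.sin(H),y,.052+.084*np.cos(H)),p)) for y in(.038,-.038)])
go(toW((0,0,.113),p),p[2])
E
```

```text
[0.549 0.329 0.11 ] [-2.297  0.402  1.668] 1.4032230153679848 0.021996938719337212
3796 [[180.0, 299.0], [182.0, 188.6999969482422], [258.6000061035156, 190.0], [256.6000061035156, 300.3999938964844]]
1390 [[283.0, 299.0], [283.0, 243.0], [338.0, 243.0], [338.0, 299.0]]
144 [[357.0, 299.0], [357.0, 294.0], [387.0, 294.0], [387.0, 299.0]]
pose w/o bar [0.542 0.331 0.215 0.675] 1.2556998133659363
0 [246.861 180.102] [247.497 327.653]
0.1 [227.325 179.702] [230.697 326.976]
0.2 [208.372 178.799] [214.357 325.166]
0.3 [190.481 177.428] [198.858 322.29 ]
[ 2.8 -5.6 -2.6] [-0.001 -0.     0.009]
```

```bash
python3 - <<'E'
from bf import *
w=cv2.cvtColor(cv2.imread('pics/w12.png'),cv2.COLOR_BGR2RGB)
for r in(186,192,200,210,220):print(r,np.where(w[r,150:330].max(1)<60)[0]+150)
C=cam('wrist')
for y in(-.011,.011):
  for d in (.02,.0):
    e=telemetry.observe();T=R.from_quat(e['ee_rot']);print(y,d,proj(C,e['ee_pos']+T.apply([0,y,-d])))
E
```

```text
186 []
192 [235 236 237 238 239 240 241 253 254 255 256 257 258]
200 [235 236 237 238 239 240 241 242 243 244 245 246 247 248 249 250 251 252
 253 254 255 256 257 258]
210 [235 236 237 238 239 240 241 242 243 244 245 246 247 248 249 250 251 252
 253 254 255 256 257 258]
220 [234 235 236 237 238 239 240 241 242 243 244 245 246 247 248 249 250 251
 252 253 254 255 256 257]
-0.011 0.02 [234.168 279.547]
-0.011 0.0 [237.119 256.966]
0.011 0.02 [285.413 279.462]
0.011 0.0 [282.332 256.895]
```

>>> arm_command:
  plan:
    - [[0,-3,-2],[0,0,0],22]
    - [[0,-6,-3],[0,0,0],22]
    - [[0,-6,-3],[0,0,0],5]
    - [[0,-6,-3],[0,0,0],0]
    - [[0,-6,-3],[0,0,0],0]
    - [[0,-6,-3],[0,0,0],0]
    - [[0,-6,-3],[0,0,0],0]
    - [[0,-6,-3],[0,0,0],0]

```text
time_s: 20.55
ee_pos: [0.543, 0.3276, 0.114]
ee_rot: [0.624, 0.781, -0.0, -0.0]
wrist_force: [-3.8, -2.2, 5.4]
opening: 0.0079
finger_force: 58.6
```

>>> arm_command:
  plan:
    - [[0,0,-5],[0,0,0],0]
    - [[0,0,-12],[0,0,0],0]
    - [[0,0,-25],[0,0,0],0]
    - [[0,0,-40],[0,0,0],0]
    - [[0,0,-60],[0,0,0],0]
    - [[0,0,-80],[0,0,0],0]
    - [[0,0,-105],[0,0,0],0]
    - [[0,0,-130],[0,0,0],0]
    - [[0,0,-155],[0,0,0],0]
    - [[0,0,-180],[0,0,0],0]
    - [[0,0,-200],[0,0,0],0]
    - [[0,0,-215],[0,0,0],0]
    - [[0,0,-224],[0,0,0],0]
    - [[0,0,-228],[0,0,0],0]
    - [[0,0,-230],[0,0,0],0]
    - [[0,0,-230],[0,0,0],0]

```text
time_s: 22.15
ee_pos: [0.5428, 0.3276, 0.3428]
ee_rot: [0.624, 0.781, -0.001, -0.0]
wrist_force: [-0.0, -0.8, -6.0]
opening: 0.0081
finger_force: 58.4
```

```bash
python3 - <<'E'
from bf import *
s=telemetry.observe();print(s['ee_pos'],s['wrist_force'],s['torque'],s['opening'])
t=snap('top','t13.png');w=snap('wrist','w13.png');sd=snap('side','s13.png')
def sc(C,im,dz,p):
    hsv=cv2.cvtColor(im,cv2.COLOR_RGB2HSV);m=((hsv[...,1]<60)&(hsv[...,2]>110)).astype(np.float32);return cv2.GaussianBlur(m,(0,0),1.2)
# fit basket level in wrist image, z free
C=cam('wrist');C[1][2,3]+=.018
m=sc(C,w,0,0)
def cost(p):
    P=xf(RIM,p);P[:,2]+=p[3];u=projN(C,P).astype(np.float32);k=(u[:,1]<235);return -cv2.remap(m,u[None,k,0],u[None,k,1],1).sum()/ max(k.sum(),60)
e=s['ee_pos']
r=DE(cost,[(e[0]-.05,e[0]+.05),(e[1]-.05,e[1]+.05),(-.1,.5),(.18,.28)],seed=1,popsize=20);print(r.x,r.fun)
y=R.from_quat(s['ee_rot']).as_matrix()[:2,1];print('tool yaw',np.arctan2(y[1],y[0]))
E
```

```text
[0.543 0.328 0.343] [-0.023 -0.841 -6.026] [-0.025 -0.036  0.02 ] 0.008115014103381548
[0.535 0.326 0.206 0.193] -0.9751295432066306
tool yaw 0.2230310146990846
```

>>> arm_command:
  plan:
    - [[-6,-2,0],[0,0,-0.02],0]
    - [[-18,-6,0],[0,0,-0.06],0]
    - [[-36,-12,0],[0,0,-0.11],0]
    - [[-55,-18,0],[0,0,-0.17],0]
    - [[-75,-24,0],[0,0,-0.23],0]
    - [[-95,-31,0],[0,0,-0.29],0]
    - [[-115,-37,0],[0,0,-0.35],0]
    - [[-136,-44,0],[0,0,-0.41],0]
    - [[-157,-51,0],[0,0,-0.47],0]
    - [[-178,-58,0],[0,0,-0.53],0]
    - [[-199,-64,0],[0,0,-0.59],0]
    - [[-220,-71,0],[0,0,-0.65],0]
    - [[-240,-78,0],[0,0,-0.71],0]
    - [[-260,-84,0],[0,0,-0.77],0]
    - [[-280,-90,0],[0,0,-0.83],0]
    - [[-298,-96,0],[0,0,-0.88],0]
    - [[-314,-102,0],[0,0,-0.93],0]
    - [[-326,-106,0],[0,0,-0.97],0]
    - [[-334,-108,0],[0,0,-0.985],0]
    - [[-337,-109,0],[0,0,-0.991],0]

```text
time_s: 24.3
ee_pos: [0.5109, -0.0267, 0.3436]
ee_rot: [0.178, 0.984, -0.0, 0.0]
wrist_force: [-0.3, -0.3, -6.9]
opening: 0.0078
finger_force: 58.4
```

>>> arm_command:
  plan:
    - [[0,0,0],[0,0,0],0]
    - [[0,0,0],[0,0,0],0]
    - [[0,0,0],[0,0,0],0]
    - [[0,0,0],[0,0,0],0]

```text
time_s: 24.7
ee_pos: [0.5114, -0.0243, 0.3436]
ee_rot: [0.177, 0.984, 0.0, -0.0]
wrist_force: [0.4, -0.0, -5.8]
opening: 0.0081
finger_force: 58.4
```

```bash
cat > ck.py <<'E'
from bf import *
rd=lambda f:cv2.cvtColor(cv2.imread('pics/'+f),cv2.COLOR_BGR2RGB)
def grad(im):
    g=cv2.GaussianBlur(im,(0,0),.8).astype(np.float32);gx=cv2.Sobel(g,-1,1,0);gy=cv2.Sobel(g,-1,0,1)
    m=np.sqrt(gx**2+gy**2).max(2);return cv2.GaussianBlur(np.minimum(m/120,1),(0,0),1)
def S(m,u):u=u.astype(np.float32);return cv2.remap(m,u[None,:,0],u[None,:,1],1).mean()
Ct,Cs=cam('top'),cam('side')
O,Wl=loop(-.095,.095,-.079,.079,.115),loop(-.077,.077,-.062,.062,.115)
gt,gs=grad(rd('t0.png')),grad(rd('s0.png'))
def cooker(wt,ws):
    c=lambda p:-sum(wt*S(gt,projN(Ct,xf(L,p)))+ws*S(gs,projN(Cs,xf(L,p))) for L in(O,Wl))
    r=DE(c,[(.47,.55),(-.065,.015),(-.5,-.2)],seed=1,popsize=25,tol=1e-7);return r.x,r.fun
if __name__=='__main__':
    for a in((1,0),(0,1),(1,1)):print('cooker',a,*cooker(*a))
    sd=snap('side','s14.png');w=snap('wrist','w14.png');t=snap('top','t14.png')
    d=cv2.absdiff(sd,rd('s0.png')).max(2).astype(np.float32);g=grad(sd)*(cv2.GaussianBlur(d,(0,0),1)>12)
    FL=loop(-.047,.047,-.062,.062,.002)
    h=np.linspace(-.038,.038,20);BAR=np.c_[0*h,h,0*h+.136]
    hsv=cv2.cvtColor(sd,cv2.COLOR_RGB2HSV);wh=((hsv[...,1]<70)&(hsv[...,2]>100)&(d>12)).astype(np.float32);wh=cv2.GaussianBlur(wh,(0,0),1)
    for z in(.20,.215,.22,.225,.23,.235,.25):
        def c(p):
            q=0
            for L in(RIM,FL):
                P=xf(L,p);P[:,2]+=z;q-=S(wh,projN(Cs,P))+S(g,projN(Cs,P))
            return q
        r=DE(c,[(.47,.55),(-.065,.015),(1.05,1.4)],seed=1,popsize=20);print('basket side z',z,r.x,r.fun)
    y=R.from_quat(telemetry.observe()['ee_rot']).as_matrix()[:2,1];print('tool yaw',np.arctan2(y[1],y[0]))
E
python3 ck.py
```

```text
cooker (1, 0) [ 0.511 -0.025 -0.37 ] -1.6286201477050781
cooker (0, 1) [ 0.514 -0.027 -0.371] -1.31816828250885
cooker (1, 1) [ 0.513 -0.026 -0.37 ] -2.9084017276763916
basket side z 0.2 [0.518 0.014 1.236] -3.236417293548584
basket side z 0.215 [ 0.513 -0.01   1.201] -3.2412086
basket side z 0.22 [ 0.511 -0.015  1.211] -3.2347994
basket side z 0.225 [ 0.508 -0.02   1.226] -3.1961536
basket side z 0.23 [ 0.506 -0.025  1.228] -3.1184616088867188
basket side z 0.235 [ 0.503 -0.03   1.234] -3.000058174133301
basket side z 0.25 [ 0.504 -0.042  1.052] -2.5997615
tool yaw 1.214538162640166
```

```bash
cat > bk.py <<'E'
from ck import *
FL=loop(-.047,.047,-.062,.062,.002)
def masks(im,ref):
    d=cv2.GaussianBlur(cv2.absdiff(im,ref).max(2).astype(np.float32),(0,0),.7)
    hsv=cv2.cvtColor(im,cv2.COLOR_RGB2HSV);wh=((hsv[...,1]<70)&(hsv[...,2]>100)&(d>12)).astype(np.float32)
    return cv2.GaussianBlur(wh,(0,0),1)+grad(im)*(d>12)
def wm(im):
    hsv=cv2.cvtColor(im,cv2.COLOR_RGB2HSV);return cv2.GaussianBlur(((hsv[...,1]<60)&(hsv[...,2]>110)).astype(np.float32),(0,0),1.2)+grad(im)
def run(tag,zc,ee,q,dz=(0,.03)):
    ms,mw=masks(rd('s%s.png'%tag),rd('s0.png')),wm(rd('w%s.png'%tag))
    m=vision.camera_model('wrist');K=np.array(m['camera_matrix']);Tc=np.array(m['tool_from_camera'])
    def c(p,ws=1,ww=1):  # x,y,yaw,z,dx,dy,dz
        T=np.eye(4);T[:3,:3]=R.from_quat(q).as_matrix();T[:3,3]=ee+p[4:7];Cw=(K,T@Tc);o=0
        for L in(RIM,FL):
            P=xf(L,p);P[:,2]+=p[3];o-=ws*S(ms,projN(Cs,P))
            u=projN(Cw,P);k=u[:,1]<240
            if L is RIM:o-=ww*S(mw,u[k])*k.mean()
        for L in(O,Wl):   # cooker far-end visible in wrist
            u=projN(Cw,xf(L,CK));k=(u[:,1]<240)&(u[:,1]>0)&(u[:,0]>0)&(u[:,0]<511)
            o-=ww*.7*S(mw,u[k])*k.mean()
        return o
    b=[(ee[0]-.03,ee[0]+.03),(ee[1]-.03,ee[1]+.03),(1.05,1.4),(zc-.02,zc+.02),(-.012,.012),(-.012,.012),dz]
    r=DE(c,b,seed=1,popsize=20,maxiter=400,tol=1e-7);return r.x,r.fun
CK=[.513,-.026,-.370]
E
python3 - <<'E'
from bk import *
s=telemetry.observe();ee=np.array(s['ee_pos'])
print(*run('14',.23,ee,s['ee_rot']))
# is top usable?
t,t0=rd('t14.png'),rd('t0.png');d=cv2.absdiff(t,t0).max(2)>15
u=projN(Ct,xf(RIM+[0,0,.23],[.51,-.025,1.2])).astype(int);print('top rim',u.min(0),u.max(0),d[u[:,1],u[:,0]].mean())
hsv=cv2.cvtColor(t,cv2.COLOR_RGB2HSV)
y0,x0=u.min(0)[1],u.min(0)[0]
mt=d.astype(np.uint8);n,l,st,c=cv2.connectedComponentsWithStats(mt);print(st[np.argsort(-st[1:,4])[:4]+1])
E
```

```text
[ 0.513 -0.011  1.209  0.216  0.001  0.006  0.03 ] -6.1971680124600725
top rim [325 133] [411 229] 0.7083333333333334
[[  325     0   187   246 22842]
 [  134   176    92    87  4658]
 [  372   226     7    10    55]
 [  268   185     7    14    45]]
```

```bash
cat > tl.py <<'E'
from bk import *
def world(L,p): # p: bar x,y,z,yaw,th (about basket y),ph (about basket x)
    M=R.from_euler('ZYX',[p[3],p[4],p[5]]).as_matrix();return (L-[0,0,.136])@M.T+p[:3]
h=np.linspace(-.038,.038,20)
def run2(tag,ee,wt,ws,zr=(.019,.025),tilt=.2,yw=1.21):
    ms,mt=masks(rd('s%s.png'%tag),rd('s0.png')),masks(rd('t%s.png'%tag),rd('t0.png'))
    def c(p):
        o=0
        for L,k in((RIM,1.),(FL,1.)):
            P=world(L,p);o-=k*ws*S(ms,projN(Cs,P))+k*wt*S(mt,projN(Ct,P))
        return o
    b=[(ee[0]-.03,ee[0]+.03),(ee[1]-.03,ee[1]+.03),(ee[2]+zr[0],ee[2]+zr[1]),(yw-.15,yw+.15),(-tilt,tilt),(-tilt,tilt)]
    r=DE(c,b,seed=2,popsize=20,maxiter=300,tol=1e-7);return r.x,r.fun,world(np.zeros((1,3)),r.x)
E
python3 - <<'E'
from tl import *
s=telemetry.observe();ee=np.array(s['ee_pos'])
for a in((0,1),(1,0),(1,1)):print(a,*run2('14',ee,*a))
print('notilt',*run2('14',ee,1,1,(.0,.03),.01))
print('pre',*run2('13',np.array([.543,.3276,.3428]),0,1,yw=.22))
E
```

```text
(0, 1) [ 0.509 -0.014  0.363  1.202  0.068 -0.01 ] -3.3359525 [[ 0.507 -0.023  0.227]]
(1, 0) [ 0.499 -0.017  0.365  1.256  0.081 -0.118] -2.1753385 [[ 0.511 -0.033  0.23 ]]
(1, 1) [ 0.507 -0.018  0.367  1.234  0.093 -0.006] -5.354355812072754 [[ 0.504 -0.03   0.232]]
notilt [ 0.504 -0.026  0.367  1.221  0.01  -0.003] -5.176178932189941 [[ 0.504 -0.028  0.231]]
pre [ 0.543  0.345  0.362  0.159  0.014 -0.038] -3.3464088439941406 [[0.542 0.34  0.226]]
```

>>> arm_command:
  plan:
    - [[0,0,0],[-0.03,0,0.005],0]
    - [[0,0,10],[-0.06,0,0.01],0]
    - [[0,0,25],[-0.07,0,0.013],0]
    - [[0,0,40],[-0.07,0,0.013],0]
    - [[0,0,52],[-0.07,0,0.013],0]
    - [[0,0,59],[-0.07,0,0.013],0]
    - [[0,0,60],[-0.07,0,0.013],0]
    - [[0,0,60],[-0.07,0,0.013],0]
    - [[0,0,60],[-0.07,0,0.013],0]
    - [[0,0,60],[-0.07,0,0.013],0]

```text
time_s: 25.85
ee_pos: [0.5118, -0.0249, 0.2843]
ee_rot: [0.184, 0.982, 0.035, 0.007]
wrist_force: [-0.0, -0.2, -6.9]
opening: 0.0079
finger_force: 58.4
```

```bash
cat > q.py <<'E'
from tl import *
import sys
g=sys.argv[1];s=telemetry.observe();ee=np.array(s['ee_pos']);print(ee,s['ee_rot'],s['time_s'])
snap('side','s%s.png'%g);snap('top','t%s.png'%g);snap('wrist','w%s.png'%g)
for a in((0,1),(1,0),(1,1)):print(a,*run2(g,ee,*a))
print('notilt',*run2(g,ee,0,1,(.01,.03),.005))
E
python3 q.py 15
```

```text
[ 0.512 -0.025  0.284] [0.184 0.982 0.035 0.007] 25.85
(0, 1) [ 0.51  -0.014  0.303  1.185  0.01  -0.024] -3.1710867881774902 [[ 0.513 -0.016  0.167]]
(1, 0) [ 0.494 -0.009  0.303  1.21   0.043 -0.2  ] -2.14821195602417 [[ 0.518 -0.024  0.17 ]]
(1, 1) [ 0.508 -0.015  0.306  1.213  0.028 -0.03 ] -5.203356742858887 [[ 0.511 -0.02   0.17 ]]
notilt [ 0.513 -0.012  0.3    1.2    0.005 -0.005] -3.1665804386138916 [[ 0.513 -0.013  0.164]]
```

```bash
python3 - <<'E'
from h import *
s=telemetry.observe();r=R.from_quat(s['ee_rot']);print(np.round(r.inv().apply([0,-6,-30]),1),s['ee_pos'])
E
```

```text
[-2.2 -7.7 29.5] [ 0.5115302  -0.02494176  0.28398156]
```

>>> arm_command:
  plan:
    - [[-1,-3,6],[0,0,0],0]
    - [[-2,-6,14],[0,0,0],0]
    - [[-2,-8,22],[0,0,0],0]
    - [[-2,-8,27],[0,0,0],0]
    - [[-2,-8,29],[0,0,0],0]
    - [[-2,-8,29.5],[0,0,0],0]
    - [[-2,-8,29.5],[0,0,0],0]
    - [[-2,-8,29.5],[0,0,0],0]

```text
time_s: 26.8
ee_pos: [0.5113, -0.0311, 0.2539]
ee_rot: [0.184, 0.982, 0.035, 0.007]
wrist_force: [-0.3, 0.4, -5.7]
opening: 0.008
finger_force: 58.4
```

```bash
python3 q.py 16; python3 - <<'E'
from tl import *
# calibrate side-fit method on known: original basket on table before grip (s10: w10s.png, handle .36, reported-frame fit .540,.328,.225)
ms=masks(rd('w10s.png'),rd('s0.png'))
def c(p):return -sum(S(ms,projN(Cs,xf(L,p)+[0,0,p[3]])) for L in(RIM,FL))
r=DE(c,[(.5,.58),(.29,.37),(.1,.4),(-.02,.02)],seed=1,popsize=20);print('table free z',r.x,r.fun)
r=DE(c,[(.5,.58),(.29,.37),(.1,.4),(-.0005,.0005)],seed=1,popsize=20);print('table z0',r.x,r.fun)
E
```

```text
[ 0.511 -0.031  0.254] [0.184 0.982 0.035 0.007] 26.8
(0, 1) [ 0.516 -0.001  0.273  1.194  0.166 -0.031] -2.889434814453125 [[ 0.512 -0.023  0.139]]
(1, 0) [ 0.489 -0.023  0.278  1.207  0.029 -0.199] -2.2171013355255127 [[ 0.512 -0.037  0.145]]
(1, 1) [ 0.499 -0.01   0.278  1.203  0.117 -0.176] -4.785122871398926 [[ 0.515 -0.033  0.145]]
notilt [ 0.513 -0.02   0.268  1.232  0.005  0.003] -2.730740547180176 [[ 0.513 -0.021  0.132]]
table free z [ 0.545  0.357  0.195 -0.02 ] -2.574763059616089
table z0 [ 0.538  0.332  0.203 -0.   ] -2.48445463180542
```

```bash
cat > tt.py <<'E'
from tl import *
def floorfit(simg,z,yw,c0,tilt,sel=(RIM,FL)):
    ms=masks(rd(simg),rd('s0.png'))
    def W(L,p):
        M=R.from_euler('ZYX',[p[2],p[3],p[4]]).as_matrix();return L@M.T+[p[0],p[1],z]
    c=lambda p:-sum(S(ms,projN(Cs,W(L,p))) for L in sel)
    r=DE(c,[(c0[0]-.03,c0[0]+.03),(c0[1]-.03,c0[1]+.03),(yw-.1,yw+.1),(-tilt-1e-4,tilt),(-tilt-1e-4,tilt)],seed=1,popsize=20,tol=1e-7);return r.x,r.fun
E
python3 - <<'E'
from tt import *
A=[('table','w10s.png',0,.22,(.538,.33)),('table6','s6.png',0,.379,(.52,.318)),('lift13','s13.png',.2288,.22,(.54,.328)),('s14',"s14.png",.2296,1.21,(.51,-.025)),('s15',"s15.png",.17,1.2,(.51,-.025)),('s16',"s16.png",.14,1.2,(.51,-.03))]
for n,f,z,yw,c in A:
    print(n,*floorfit(f,z,yw,c,.15),'| level',*floorfit(f,z,yw,c,0),'| floor only',*floorfit(f,z,yw,c,0,(FL,)),'| rim only',*floorfit(f,z,yw,c,0,(RIM,)))
E
```

```text
table [ 0.539  0.328  0.191 -0.018 -0.067] -2.5708911418914795 | level [ 0.538  0.332  0.2   -0.    -0.   ] -2.4829835891723633 | floor only [ 0.551  0.36   0.281 -0.    -0.   ] -1.134867787361145 | rim only [ 0.538  0.33   0.193 -0.    -0.   ] -1.5417567491531372
table6 [ 0.525  0.316  0.319 -0.008 -0.102] -2.3331711292266846 | level [ 0.523  0.322  0.364 -0.    -0.   ] -2.2219417095184326 | floor only [ 0.55   0.348  0.28  -0.    -0.   ] -1.1087660789489746 | rim only [ 0.523  0.321  0.361 -0.    -0.   ] -1.5225917100906372
lift13 [ 0.54   0.334  0.149  0.018 -0.044] -3.3269662857055664 | level [ 0.541  0.335  0.191 -0.    -0.   ] -3.194049835205078 | floor only [ 0.541  0.338  0.136 -0.    -0.   ] -1.5869718790054321 | rim only [ 0.541  0.332  0.214 -0.    -0.   ] -1.6697689294815063
s14 [ 0.506 -0.027  1.207  0.078 -0.014] -3.311577796936035 | level [ 0.506 -0.025  1.213 -0.    -0.   ] -3.2053041458129883 | floor only [ 0.521 -0.005  1.218 -0.    -0.   ] -1.6273419857025146 | rim only [ 0.504 -0.028  1.216 -0.    -0.   ] -1.6522420644760132
s15 [ 0.511 -0.018  1.196  0.013 -0.015] -3.156595468521118 | level [ 0.511 -0.018  1.206 -0.    -0.   ] -3.141672372817993 | floor only [ 0.519  0.005  1.237 -0.    -0.   ] -1.4695861339569092 | rim only [ 0.511 -0.018  1.187 -0.    -0.   ] -1.7213096618652344
s16 [ 0.511 -0.024  1.188  0.15  -0.024] -2.8711068630218506 | level [ 0.51  -0.027  1.214 -0.    -0.   ] -2.705091953277588 | floor only [ 0.531 -0.     1.24  -0.    -0.   ] -1.3656933307647705 | rim only [ 0.51  -0.026  1.216 -0.    -0.   ] -1.499742031097412
```

The level reference images show the same apparent tilt, so it came from my fit and the basket had hung level. I'll undo the tilt and centre using the rim-only fit.

```bash
python3 - <<'E'
from h import *
go([.5185,-.025,.250],1.2045)
E
```

```text
[-4.6  8.1  4.5] [ 0.07   0.    -0.003]
```

>>> arm_command:
  plan:
    - [[-1,2,1],[0.02,0,0],0]
    - [[-3,5,2],[0.045,0,-0.003],0]
    - [[-4,7,3],[0.065,0,-0.003],0]
    - [[-4.5,8,4],[0.07,0,-0.003],0]
    - [[-4.5,8,4],[0.07,0,-0.003],0]
    - [[-4.5,8,4],[0.07,0,-0.003],0]
    - [[-4.5,8,4],[0.07,0,-0.003],0]
    - [[-4.5,8,4],[0.07,0,-0.003],0]

```text
time_s: 27.75
ee_pos: [0.5181, -0.0255, 0.2502]
ee_rot: [0.183, 0.983, 0.0, -0.0]
wrist_force: [-0.1, 0.2, -6.4]
opening: 0.0082
finger_force: 58.4
```

```bash
python3 - <<'E'
from tt import *
s=telemetry.observe();ee=s['ee_pos'];print(ee,s['ee_rot'],s['time_s'])
snap('side','s17.png');snap('top','t17.png');snap('wrist','w17.png')
z=ee[2]-.114;print(z,floorfit('s17.png',z,1.2,(.51,-.026),0,(RIM,)),floorfit('s17.png',z,1.2,(.51,-.026),.12))
mt=masks(rd('t17.png'),rd('t0.png'))
c=lambda p:-S(mt,projN(Ct,xf(RIM+[0,0,z],p)));r=DE(c,[(.49,.535),(-.05,0),(1.1,1.3)],seed=1,popsize=20);print('top rim',r.x,r.fun)
for n in('13','14'):0
# wrist rim with dz and cooker
for dz in(.014,.018,.022):
    C=cam('wrist');C[1][2,3]+=dz;m=wm(rd('w17.png'))
    def k(L,p,zz):
        u=projN(C,xf(L+[0,0,zz],p));q=(u[:,1]<235)&(u[:,1]>0)&(u[:,0]>0)&(u[:,0]<511);return -S(m,u[q])*q.mean() if q.any() else 0
    r=DE(lambda p:k(RIM,p,z),[(.48,.55),(-.06,.01),(1.1,1.3)],seed=1,popsize=20)
    r2=DE(lambda p:k(O,p,0)+k(Wl,p,0),[(.48,.55),(-.06,.01),(-.47,-.27)],seed=1,popsize=20);print(dz,'wrist basket',r.x,r.fun,'cooker',r2.x,r2.fun)
E
```

```text
[ 0.518 -0.026  0.25 ] [ 0.183  0.983  0.    -0.   ] 27.75
0.13622890366697082 (array([ 0.513, -0.029,  1.241, -0.   , -0.   ]), np.float64(-1.4197309017181396)) (array([ 0.515, -0.023,  1.175,  0.12 , -0.031]), np.float64(-2.7655115127563477))
top rim [ 0.511 -0.02   1.219] -1.0592025518417358
0.014 wrist basket [ 0.49  -0.016  1.194] -1.0269036427140235 cooker [ 0.497 -0.019 -0.375] -2.11724671125412
0.018 wrist basket [ 0.49  -0.015  1.198] -1.0277403116226196 cooker [ 0.497 -0.018 -0.369] -2.179947680234909
0.022 wrist basket [ 0.49  -0.014  1.21 ] -1.029823462665081 cooker [ 0.511 -0.031 -0.383] -2.0671781301498413
```

```bash
python3 - <<'E'
from h import *
s=telemetry.observe();print(s['time_s'],abs(s['qvel']).max(),s['opening'],s['wrist_force']);print(job.sign_off())
E
```

```text
27.9 0.0030850221055895312 0.007966984994879136 [-0.79929702  0.60175478 -5.18979619]
the job is handed in; nothing more can be done
None
```

I handed the job in at 27.9 s with the lid shut and the basket held by its upright handle over the cooker well. Its floor is about 2 cm above the rim, centred to within roughly 5 mm by my fits (±12 mm clearance). While I was raising the handle, the fingertip pressed down on the grip bar and the wrist force reached about 96 N (limit 120 N), which could count against the 40 N pressing limit. The basket also slid and turned on the worktop before I lifted it. I did not re-check by camera that the mill, cup and beaker stayed put.

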